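Withdraw the index plunger of a measuring fixture

ROBOT

A 7-joint arm with a two-finger parallel gripper is mounted at the origin on the work surface. World frame = base frame: x ahead of the robot, y to its left, z up, the work surface at z = 0. Lengths are in m, angles in rad, forces in N, time in s.
With the tool pointing down it reaches from about 0.425 to 0.875 m from the base axis. Payload 9.9 kg.
Tool frame: the origin (TCP) lies midway between the tips of the shut fingers; the grasp point (between the pads) lies 19 mm behind it; z points along the fingers, y is the direction in which the jaws open and shut (so a half turn about z gives the same grasp; the last joint's range is limited). The gripper opens to 85 mm and grips with 20 to 120 N. Pads are 22 mm wide; open, the fingers measure 114 mm over their backs; the gripper's body (76 mm by 85 mm) begins 54 mm behind the grasp point. The pads swing forward as they close: fully open they stand 13 mm farther back than shut.
Start: joints at [-1.397, 0.576, 0.025, 1.437, -0.015, 1.129, -0.057], TCP at [0.172, 0.653, 0.231] pointing down, gripper open.
Joint ranges: [-2.76, 2.76], [-0.34, 2.15], [-1.52, 1.57], [0.19, 2.46], [-1.09, 4.23], [0.17, 1.99], [-2.82, 2.82]. Speed limits (rad/s): [2.22, 2.22, 3.01, 3.01, 3.14, 3.14, 3.14].

INTERFACE

Orientations are given as a rotation vector (axis times angle).
In Python, from rig import manip gives the robot as it stands. Calls block until the motion is done:
- manip.move_pose(position, orientation): joint-space move of the TCP to a pose.
- manip.line_to(position, rotation=None, vel=0.15): straight line of the TCP; rotation=None keeps the orientation; vel is the mean speed in m/s.
- manip.set_joints(angles): joint-space move.
- manip.grip(opening, newtons=None): finger opening in m; newtons is the grip in N (None keeps the last); returns when the fingers have stopped.
- manip.pause(seconds).
- manip.ik(position, orientation): joint angles nearest the present ones, or None.
- manip.state(): the state.
- manip.capture(name): name is "scene" or "top"; returns a dict with "img" (400x640x3 uint8, red, green, blue), "K" (3x3 intrinsics, pixels), "k1" (the pictures are not rectified: a ray, as slopes to the right and down, at radius r is drawn at 1 + k1 r^2 times it, then the intrinsics apply), "world_from_camera" (4x4, takes a point from camera to world coordinates). Camera axes: x right, y up, looking along -z (the intrinsics and any distortion apply to the point x, -y, -z); pixel columns grow to the right and rows downward; lengths in m; the calibration is good to about 2 mm. A picture is of the moment at which its call begins. There is no depth.
A pose or a line that the arm cannot do raises manip.PlanningError and nothing moves.
- manip.sign_off(): hands the job in, once; it reports no verdict.
The state is a dict: "t": time; "joints": joint angles; "dq": joint speeds; "tau": joint torques, N m; "tcp_pos": TCP position; "orientation": TCP orientation; "force": force on the tool from outside, world axes, zero at the start; "ft_torque": the same for the moment, N m; "finger_gap": finger opening in m.
Only numpy, scipy, OpenCV 4.12 (cv2) and the standard library are available. Lean on these libraries where they do the work, as an engineer would, in place of code of your own. Each camera call takes 0.05 s, during which the arm holds its last target. There are 200 camera calls.

TASK

The dial gauge on its swinging arm is in the way above the index plunger of the disc fixture. Swing the gauge arm out, away from the white disc, until the gauge is wholly beyond the edge of the fixture's base plate, and leave it there; then take the plunger's round pull knob, pull it straight up as far as it goes so that the pin is clear of its hole in the disc, and finish while still holding it up in the gripper. Do not knock the loose parts lying around the fixture out of their places.

Things in the scene. Friction and masses are not known exactly. Their poses are not given: they have to be found in the camera images.
- fixture: Fixed fixture: aluminium base plate 150 (x) by 200 (y) by 14 mm; white disc 130 mm across, axis at x 0, y +30 mm, top at z 58; on the -y side a dark steel bracket (x +-20, y -85 to -5 mm, top at z 94) reaching over the disc's rim, carrying the index plunger at x 0, y -22 mm. Origin: centre of the plate's underside, on the bench; z up. The gauge must go past the plate's edge at y -100 mm.
- knob_mid (a point): Centre of the index plunger's pull knob: steel knurled upright cylinder 28 mm across, 30 mm high (this point is half-way up, on its axis), about 125 mm above the bench when the pin is seated. Its underside is then 16 mm above the bracket's top (nut 22 mm across, 6 mm high, and a thin stem below it). Grasp it from above here.
- plunger (a joint): Lift of the plunger in m: 0 = pin seated in the disc, 0.020 = pulled fully up against its stop. The pin is 12 mm deep in its hole. A spring pulls it back down: 5 N at the start, 12 N at full lift; it snaps back when let go.
- gauge_arm (a joint): Turn of the gauge arm about its vertical hinge, rad: 0 = arm points along the stand's -x, roughly at the plunger; grows anticlockwise seen from above, away from the white disc (stops at -0.35 and 1.35). Starts at -0.2 to 0.25; at 1.0 the gauge is well clear. Stiff: stays where it is left, needs 1 to 2 N at the handle.
- gauge_handle (a point): Middle of the arm's handle: upright black round post 20 mm across, 43 mm high (21 mm above and below this point), standing on the outer end of the arm, 180 mm from the hinge axis, about 264 mm above the bench. Straight below it hangs the gauge.
- gauge_dial (a point): Centre of the dial gauge: a round steel gauge 50 mm across and 18 mm thick, with its white face outward, hanging upright below the outer end of the arm, 67 mm below the handle's middle.
- gauge_hinge (a point): Point on the arm's vertical hinge axis, at the height of the arm's bar (232 mm, brass, 16 mm thick), at the top of the gauge stand (dark steel foot 55 by 60 by 55 mm with a brass post) beyond the fixture.
- spacer_mid (a point): Loose bystander, centre of a steel ring 44 mm across, 30 mm high.
- jar_mid (a point): Loose bystander, middle of a small clear jar with white cap, 44 mm across, 62 mm high.
- driver_grip (a point): Loose bystander, handle of a screwdriver 170 mm long lying on the bench on the disc's side.
- vblock_mid (a point): Loose bystander, middle of a steel V-block 45 by 35 by 36 mm high.
- puck_center (a point): Loose bystander, centre of a plain steel cylinder 48 mm across, 36 mm high.
Mind the look-alikes: they are no part of the job. Of the things that look like the fixture, take the one that is farthest from the robot's base at the start.

How it is judged:
By the outcome, as a careful person would: the job done as asked, in the order asked, and still so for the second after the job is handed in, while the arm keeps its last pose, push and grip.
It also fails if it takes over 42 s, if anything falls off the work surface, if the arm or the gripper's body presses on something with over 40 N, if the wrist force passes 120 N, or if a joint passes its speed limit or range.

## Working session

There is one attempt and no reset: what is moved stays moved. The work goes in short steps, each a Python script; the robot and the scene stay as the last script left them, time stands still between calls to the robot, and variables do not carry over. Pictures are saved under pics/ and viewed, about 8 in all and at most 12, crops included, and the job is handed in when it is done.

```bash
ls; mkdir -p pics; cat > h.py <<'E'
import numpy as np, cv2
from rig import manip
def snap(n,tag):
    c=manip.capture(n); cv2.imwrite(f'pics/{tag}.png',c['img'][:,:,::-1]); np.savez(f'{tag}.npz',**c); return c
def load(tag): return dict(np.load(f'{tag}.npz'))
def ray(c,u,v):
    k=float(c['k1']); K=c['K']
    d=np.array([k,0,0,0],float)
    x,y=cv2.undistortPoints(np.array([[[u,v]]],float),K,d)[0,0]
    T=c['world_from_camera']; r=T[:3,:3]@np.array([x,-y,-1]); return T[:3,3],r/np.linalg.norm(r)
def plane(c,u,v,z):
    o,d=ray(c,u,v); return o+d*(z-o[2])/d[2]
def tri(c1,p1,c2,p2):
    o1,d1=ray(c1,*p1); o2,d2=ray(c2,*p2)
    s=np.linalg.lstsq(np.c_[d1,-d2],o2-o1,rcond=None)[0]
    a=o1+d1*s[0]; b=o2+d2*s[1]; return (a+b)/2, np.linalg.norm(a-b)
def proj(c,p):
    T=c['world_from_camera']; q=T[:3,:3].T@(np.array(p)-T[:3,3]); x,y=q[0]/-q[2],-q[1]/-q[2]
    f=1+float(c['k1'])*(x*x+y*y); K=c['K']; return np.array([K[0,0]*x*f+K[0,2],K[1,1]*y*f+K[1,2]])
E
python3 - <<'E'
from h import *
for n in('scene','top'):
    c=snap(n,n+'0'); print(c['K'],c['k1'],c['world_from_camera'].round(3))
print(manip.state())
E
```

```text
pics
[[512.56302877   0.         323.65188879]
 [  0.         512.56302877 197.18052995]
 [  0.           0.           1.        ]] -0.1035384070755281 [[ 0.374 -0.529  0.762  1.332]
 [ 0.927  0.203 -0.315 -0.267]
 [ 0.012  0.824  0.566  0.786]
 [ 0.     0.     0.     1.   ]]
[[513.95463215   0.         320.868223  ]
 [  0.         513.95463215 199.94941727]
 [  0.           0.           1.        ]] 0.01618268783710144 [[-0.007  0.998 -0.07   0.395]
 [-1.    -0.008 -0.023  0.047]
 [-0.023  0.07   0.997  1.32 ]
 [ 0.     0.     0.     1.   ]]
{'t': 0.1, 'joints': array([-1.39679802,  0.57646376,  0.02483646,  1.43779243, -0.01500193,
        1.12900761, -0.05651672]), 'dq': array([-0.00063895, -0.0012357 , -0.00130865, -0.00046694,  0.00091077,
        0.00041919, -0.00036127]), 'tau': array([ 6.10921474e-03, -7.67300963e+01,  2.25818194e+00, -2.86605120e+01,
        1.59328245e-02,  8.52707337e-03,  2.71444128e-05]), 'tcp_pos': array([0.17197787, 0.65231744, 0.23052922]), 'orientation': array([-4.03774078e-01, -3.11541218e+00,  2.32733250e-03]), 'force': array([ 0.40397297, -0.04498959, -0.3716811 ]), 'ft_torque': array([ 0.03130186, -0.00109051,  0.05293543]), 'finger_gap': 0.08499940153050403}
```

View pics/scene0.png

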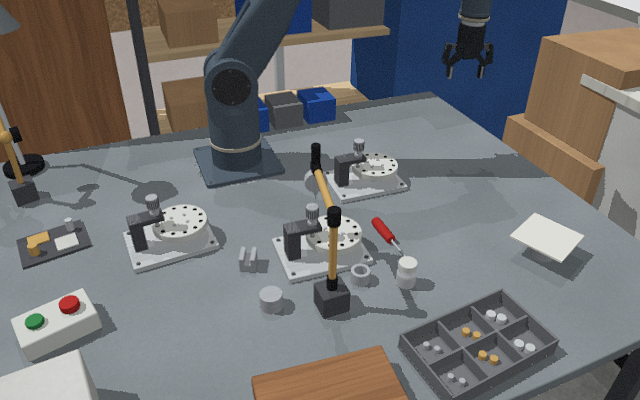

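View pics/top0.png

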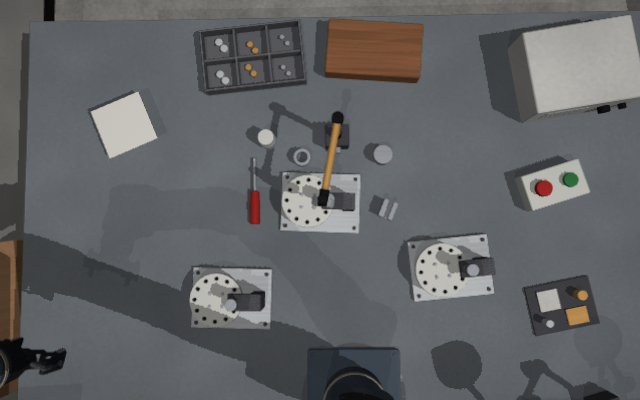

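The scene shows three look-alike fixtures. In the top view they sit at about (320,202), (232,298) and (450,268). The one at (320,202), scene (322,245), is farthest from the base at about (355,385), and it is the only one with the gauge arm (hinge about (337,118), handle about (323,198)). I'll confirm with an enlarged crop of both views.

```bash
python3 - <<'E'
from h import *
a=load('scene0');b=load('top0')
A=a['img'][135:325,225:425,::-1];B=b['img'][95:245,235:415,::-1]
A=cv2.resize(A,(400*1,380),interpolation=cv2.INTER_CUBIC)
A=cv2.resize(a['img'][135:285,255:385,::-1],None,fx=3,fy=3,interpolation=cv2.INTER_CUBIC)
B=cv2.resize(b['img'][100:250,270:405,::-1],None,fx=3,fy=3,interpolation=cv2.INTER_CUBIC)
cv2.imwrite('pics/crop1.png',np.hstack([A,B]))
# plate mask: top view, fixture corners
E
```

```text
(no output)
```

View pics/crop1.png

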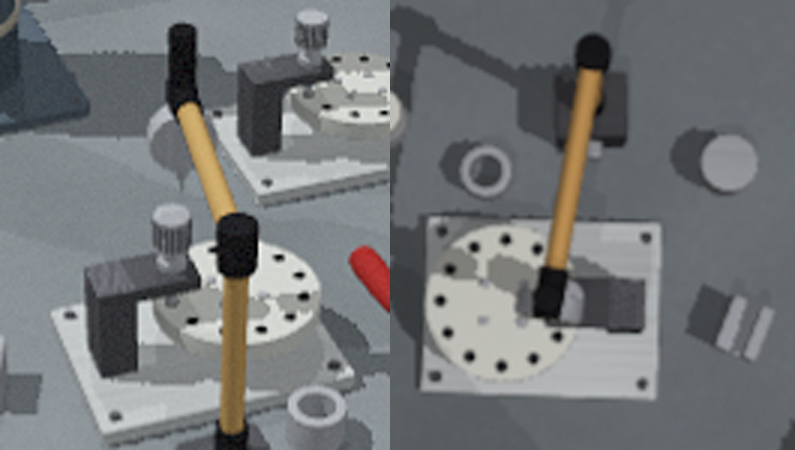

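The crop confirms it: the middle fixture has the gauge arm over its plunger. In the scene view the knob is at (312,212) and the handle at (316,155). In the top view the plate corners are at about (282,172), (361,175), (358,233) and (280,229). Now the positions.

```bash
python3 - <<'E'
from h import *
a=load('scene0');b=load('top0')
S=lambda u,v:(255+u/3-.33,135+v/3-.33); T=lambda u,v:(270+(u-390)/3-.33,100+v/3-.33)
cs=[plane(b,*T(*p),.014) for p in[(427,216),(662,226),(655,398),(420,388)]]
for c in cs: print(c.round(4))
print('sides',[round(np.linalg.norm(cs[i]-cs[(i+1)%4]),4) for i in range(4)])
C=np.mean(cs,0); ey=(cs[0]-cs[1]+cs[3]-cs[2])[:2]; ey/=np.linalg.norm(ey); ex=np.array([ey[1],-ey[0]])
print('C',C,'ex',ex,'yaw',np.arctan2(ex[1],ex[0]))
kn=C[:2]-.022*ey; print('knob from plate',kn)
g=cv2.cvtColor(b['img'],cv2.COLOR_RGB2GRAY)
print('disc px->local', (lambda d:((d-C[:2])@ex,(d-C[:2])@ey))(plane(b,*T(503,302),.058)[:2]))
print('knob scene top', plane(a,*S(171,214),.140), 'proj mid exp', proj(a,[*kn,.140]), S(171,214), proj(b,[*kn,.14]))
h=plane(a,*S(182,30),.285); print('handle top scene',h)
for z in(.285,.264,.243): print(z, proj(b,[*h[:2],z]),proj(a,[*h[:2],z]))
print('handle seen', T(550,290),'hinge cap seen top',T(593,48), S(237,225))
for z in (.24,.25,.26,.285): print(z,'hinge top',plane(b,*T(593,50),z),'scene',plane(a,*S(237,225),z))
print(tri(a,S(237,225),b,T(593,50)), tri(a,S(182,30),b,T(551,280)))
E
```

```text
[0.5607 0.1763 0.014 ]
[ 0.5502 -0.024   0.014 ]
[ 0.4042 -0.0163  0.014 ]
[0.4141 0.1824 0.014 ]
sides [np.float64(0.2006), np.float64(0.1462), np.float64(0.199), np.float64(0.1468)]
C [0.48230903 0.07958714 0.014     ] ex [ 0.99869939 -0.05098559] yaw -0.0510077045942323
knob from plate [0.48118735 0.05761576]
disc px->local (np.float64(-0.00036484594714417275), np.float64(0.02994624836351171))
knob scene top [0.48522735 0.05502365 0.14      ] proj mid exp [312.12091847 204.75071688] (311.67, 206.0033333333333) [328.09995207 198.6687837 ]
handle top scene [0.47758417 0.06604926 0.285     ]
0.285 [323.2773625  195.28009427] [315.33666667 144.67      ]
0.264 [323.466804   196.08566578] [315.30372649 153.67567322]
0.243 [323.64890157 196.8600072 ] [315.27202395 162.48810359]
handle seen (323.00333333333333, 196.33666666666667) hinge cap seen top (337.3366666666667, 115.67) (333.67, 209.67)
0.24 hinge top [0.6495031  0.03571273 0.24      ] scene [0.64141811 0.03836094 0.24      ]
0.25 hinge top [0.64714981 0.03582079 0.25      ] scene [0.65407223 0.03276274 0.25      ]
0.26 hinge top [0.64479651 0.03592885 0.26      ] scene [0.66672635 0.02716455 0.26      ]
0.285 hinge top [0.63891327 0.036199   0.285     ] scene [0.69836166 0.01316907 0.285     ]
(array([0.64818123, 0.03558513, 0.24530355]), np.float64(0.0003970616227758789)) (array([0.48175848, 0.06518477, 0.28733711]), np.float64(0.0014244958269864685))
```

Heights, plate size (200×147 mm) and disc offset all agree with the description, so I'll swing the gauge with a loose straddle of the handle.

```bash
cat >> h.py <<'E'
from scipy.spatial.transform import Rotation as Rn
def down(yj):   # tool down, jaw axis at world angle yj
    y=np.array([np.cos(yj),np.sin(yj),0]); z=np.array([0,0,-1.]); return Rn.from_matrix(np.c_[np.cross(y,z),y,z]).as_rotvec()
E
python3 - <<'E'
from h import *
H=np.array([.652,.0355]); r=.1785; Z=.252
P=lambda s,z=Z:[H[0]-r*np.cos(s),H[1]-r*np.sin(s),z]
s0=-.173
best=None
q0=manip.state()['joints']
for off in(np.pi/2,-np.pi/2):
    qs=[manip.ik(P(s,z),down(s+off)) for s,z in((s0,.36),(s0,Z),(.45,Z),(1.07,Z))]
    print(off,[None if q is None else np.round(q,2) for q in qs])
    if any(q is None for q in qs): continue
    m=max(abs(q[6]) for q in qs)
    if best is None or m<best[0]: best=(m,off)
off=best[1]; print(best)
manip.move_pose(P(s0,.36),down(s0+off)); manip.grip(.046,20)
print(manip.state()['t'],manip.state()['tcp_pos'],manip.state()['finger_gap'])
snap('scene','s1'); snap('top','t1')
A=load('s1')['img'][80:240,230:410,::-1];B=load('t1')['img'][120:280,240:400,::-1]
cv2.imwrite('pics/c2.png',np.hstack([cv2.resize(A,(450,400)),cv2.resize(B,(350,350)) if 0 else cv2.resize(B,(350,400))]))
E
```

```text
1.5707963267948966 [array([-0.58,  0.19,  0.43,  1.72, -0.09,  1.25,  1.27]), array([-0.47,  0.28,  0.31,  1.91, -0.1 ,  0.97,  1.28]), array([-0.28,  0.3 ,  0.37,  1.88, -0.13,  0.98,  2.16]), array([ 0.86,  0.68, -1.29,  1.64,  0.67,  1.34,  2.11])]
-1.5707963267948966 [array([-0.97,  0.28,  0.98,  1.73, -0.24,  1.27, -1.67]), array([-0.93,  0.42,  1.01,  1.92, -0.41,  1.03, -1.49]), array([-0.73,  0.47,  1.09,  1.89, -0.48,  1.07, -0.56]), array([-0.45,  0.58,  0.98,  1.69, -0.52,  1.15,  0.17])]
(np.float64(1.6720728194601506), -1.5707963267948966)
2.9667 [0.47618546 0.06626752 0.36000842] 0.04584647003485485
```

View pics/c2.png

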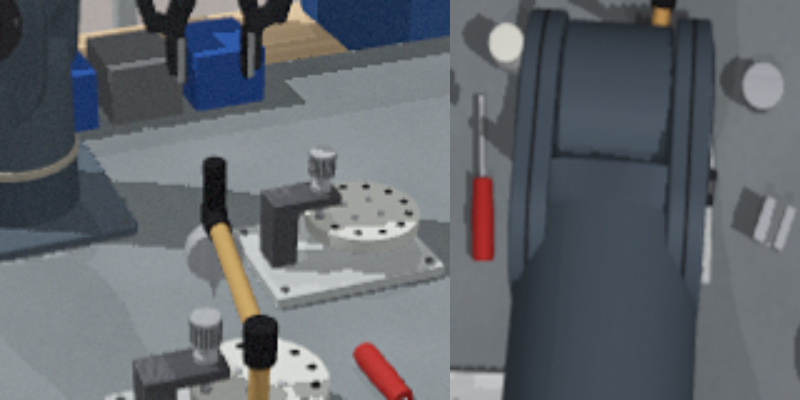

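The fingers (crop x≈178 and 250, mid 214) are centred over the handle (x≈213). Descend and sweep.

```bash
python3 - <<'E'
from h import *
H=np.array([.652,.0355]); r=.1785; Z=.252; s0=-.173; off=-np.pi/2
P=lambda s,z=Z:[H[0]-r*np.cos(s),H[1]-r*np.sin(s),z]
def st(m): s=manip.state(); print(m,round(s['t'],2),s['tcp_pos'].round(4),s['force'].round(1),round(s['finger_gap'],4))
manip.line_to(P(s0,.29),vel=.12); st('pre')
manip.line_to(P(s0),vel=.08); st('down')
if abs(manip.state()['force']).max()<8:
    for s in np.linspace(s0,1.08,8)[1:]:
        manip.line_to(P(s),down(s+off),vel=.1); st(round(s,2))
    manip.line_to(P(1.03),down(1.03+off),vel=.05); st('back')
    manip.line_to(P(1.03,.36),vel=.15); st('up')
    snap('scene','s2'); snap('top','t2')
    A=load('s2')['img'][110:310,200:420,::-1]; B=load('t2')['img'][80:250,240:410,::-1]
    cv2.imwrite('pics/c3.png',np.hstack([cv2.resize(A,(440,400)),cv2.resize(B,(360,400))]))
E
```

```text
pre 3.8 [0.4766 0.0661 0.2905] [-0.7 -0.4  0.4] 0.0458
down 4.42 [0.4764 0.0661 0.2523] [ 0.8  0.1 -0.7] 0.0461
0.01 4.89 [0.4738 0.0346 0.2524] [-0.4 -0.1  0.2] 0.0461
0.19 5.36 [0.4767 0.0034 0.252 ] [0.8 0.9 0.1] 0.0465
0.36 5.83 [ 0.4851 -0.0272  0.2518] [-0.1  0.1  0.4] 0.0459
0.54 6.29 [ 0.499  -0.0559  0.2518] [ 0.1 -0.2 -0.2] 0.0458
0.72 6.76 [ 0.5177 -0.0817  0.2518] [-0.6  0.8  0.6] 0.046
0.9 7.22 [ 0.5407 -0.1038  0.2518] [-0.3 -0.7  0.6] 0.0461
1.08 7.69 [ 0.5673 -0.1214  0.2519] [-0.4  0.6 -0.4] 0.0458
back 8.02 [ 0.5598 -0.1169  0.2522] [ 0.   0.2 -0.5] 0.0457
up 8.88 [ 0.5598 -0.1174  0.3591] [0.5 0.1 0.6] 0.0458
```

View pics/c3.png

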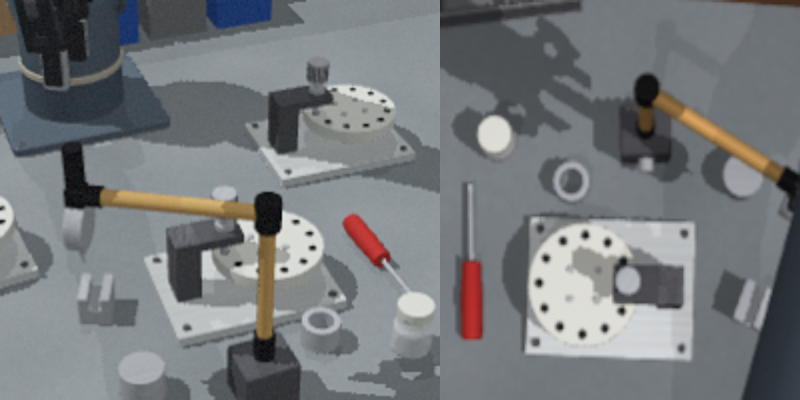

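The gauge is swung out: its dial is at scene crop (75,225), beyond the plate, and the bystanders are where they were. In the top view the knob is at (328.8,199.9), which matches the prediction. Next I check the gauge clearance numerically and move over the knob.

```bash
python3 - <<'E'
from h import *
a=load('s2');b=load('t2')
def st(m): s=manip.state(); print(m,round(s['t'],2),s['tcp_pos'].round(4),s['force'].round(1),round(s['finger_gap'],4))
C=np.array([.4823,.0796]); ey=np.array([.051,.9987])
h=plane(a,236,184,.285); d=plane(a,200+75/2,110+222/2,.197); print('handle',h,(h[:2]-C)@ey,'dial',d,(d[:2]-C)@ey)
k1=plane(b,328.8,199.85,.14); print('knob top view',k1)
k=np.array([.4812,.0565]); yaw=-.051
qs={o:(manip.ik([*k,.36],down(o)),manip.ik([*k,.106],down(o))) for o in(yaw,yaw+np.pi,yaw-np.pi/2)}
for o,q in qs.items(): print(round(o,2),[None if x is None else x.round(2) for x in q])
q0=manip.state()['joints']; print(q0.round(2))
ok=[o for o,q in qs.items() if q[0] is not None and q[1] is not None]
o=min(ok[:2],key=lambda o:abs(qs[o][0]-q0).max()); print('jaw',o)
manip.line_to([.5598,-.1174,.40],vel=.15)
manip.line_to([*k,.36],down(o),vel=.12); manip.grip(.07,20); st('above')
manip.line_to([*k,.20],vel=.12); st('mid')
snap('scene','s3'); snap('top','t3')
A=a and load('s3')['img'][110:260,200:400,::-1]
cv2.imwrite('pics/c4.png',cv2.resize(A,None,fx=4,fy=4,interpolation=cv2.INTER_CUBIC))
E
```

```text
handle [ 0.56333861 -0.11978775  0.285     ] -0.19499557720826527 dial [ 0.55539344 -0.12254137  0.197     ] -0.19815081771389934
knob top view [0.47844762 0.05602594 0.14      ]
-0.05 [array([-0.56,  0.2 ,  0.44,  1.71, -0.09,  1.25, -0.15]), array([-0.45,  0.49,  0.34,  2.09, -0.29,  0.6 ,  0.04])]
3.09 [array([ 0.69,  0.39, -1.29,  1.67,  0.38,  1.37,  2.44]), array([-0.84,  0.71,  1.03,  2.1 , -0.86,  0.83, -2.47])]
-1.62 [array([-0.83,  0.25,  0.81,  1.72, -0.19,  1.26, -1.6 ]), array([-0.64,  0.55,  0.64,  2.1 , -0.53,  0.66, -1.26])]
[-0.25  0.38  0.57  1.51 -0.21  1.32 -0.2 ]
jaw -0.051
above 11.53 [0.4812 0.0564 0.36  ] [-0.7 -0.2 -0.2] 0.0701
mid 13.02 [0.4816 0.0566 0.2005] [ 0.6 -0.6  0.1] 0.07
```

View pics/c4.png

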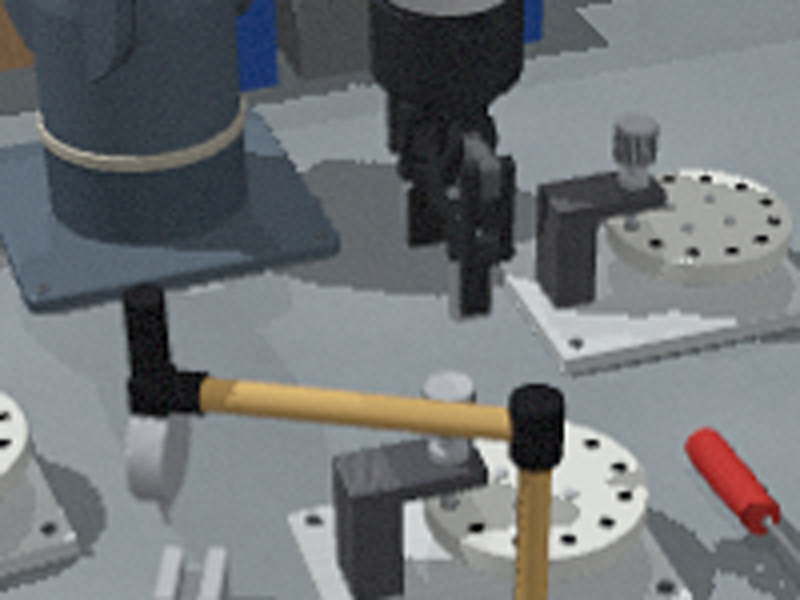

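The gripper is centred above the knob (finger midpoint x≈450, knob x≈448). The dial is 198 mm out in −y, so about 70 mm clear of the edge. Descend, grip gently, then recentre along the jaw axis if there is side force.

```bash
python3 - <<'E'
from h import *
def st(m): s=manip.state(); print(m,round(s['t'],2),s['tcp_pos'].round(4),s['force'].round(1),s['ft_torque'].round(2),round(s['finger_gap'],4)); return s
k=np.array([.4812,.0565])
manip.line_to([*k,.14],vel=.1); st('a')
manip.line_to([*k,.106],vel=.05); s=st('b')
if abs(s['force']).max()<6:
    manip.grip(.034); st('near')
    manip.grip(.0,20); st('grip20')
E
```

```text
a 13.87 [0.4815 0.0564 0.1404] [-0.5 -0.2  0.3] [-0.   -0.01 -0.04] 0.0696
b 14.7 [0.4813 0.0564 0.1061] [-0.3  0.2  0.1] [ 0.  -0.   0.1] 0.0701
near 15.13 [0.4813 0.0565 0.1061] [ 0.  -0.5  0.4] [-0.    0.04  0.04] 0.034
grip20 15.35 [0.482  0.0565 0.1063] [2.4 0.1 1.7] [-0.06 -0.44 -0.04] 0.0274
```

The gap is 27.4 mm, so it is on the 28 mm knob, with only 2.4 N side force. Firm up and pull, watching the force.

```bash
python3 - <<'E'
from h import *
def st(m): s=manip.state(); print(m,round(s['t'],2),s['tcp_pos'].round(4),s['force'].round(1),s['ft_torque'].round(2),round(s['finger_gap'],4)); return s
manip.grip(0,80); s=st('grip80'); x,y=.482,.0565; z0=s['tcp_pos'][2]
for dz in(.004,.010,.016,.019,.020,.0205,.021,.0215,.022,.0225,.023):
    manip.line_to([x,y,.106+dz],vel=.03); manip.pause(.1); s=st(dz)
    if s['force'][2]<-24: break
snap('scene','s4')
A=load('s4')['img'][110:260,200:400,::-1]
cv2.imwrite('pics/c5.png',cv2.resize(A,None,fx=4,fy=4,interpolation=cv2.INTER_CUBIC))
E
```

```text
grip80 15.57 [0.482  0.0565 0.1065] [ 2.5 -0.3  5.1] [-0.06 -0.3   0.03] 0.0262
0.004 15.95 [0.482  0.0565 0.1098] [ 3.8 -0.3 -7. ] [-0.06 -0.84  0.  ] 0.0261
0.01 16.4 [0.482  0.0565 0.116 ] [ 4.1 -0.5 -9.4] [-0.12 -0.91  0.01] 0.0264
0.016 16.85 [0.482  0.0565 0.1218] [  5.4  -0.6 -10.8] [-0.02 -0.97 -0.  ] 0.0264
0.019 17.2 [0.482  0.0565 0.1248] [  5.    0.6 -12.4] [-0.04 -1.14 -0.02] 0.0261
0.02 17.55 [0.482  0.0565 0.1258] [  5.5   1.1 -11.5] [-0.07 -1.13  0.03] 0.0261
0.0205 17.9 [0.482  0.0565 0.1263] [  6.2  -1.1 -11.6] [ 0.   -1.11 -0.05] 0.0259
0.021 18.25 [0.482  0.0565 0.1266] [  5.7   0.  -15.5] [-0.07 -1.23 -0.02] 0.026
0.0215 18.6 [0.4819 0.0565 0.1267] [  7.3  -0.5 -21.7] [-0.03 -1.69  0.01] 0.026
0.022 18.95 [0.4819 0.0565 0.1268] [ 10.1  -0.4 -29.3] [ 0.02 -2.1  -0.05] 0.0263
```

View pics/c5.png

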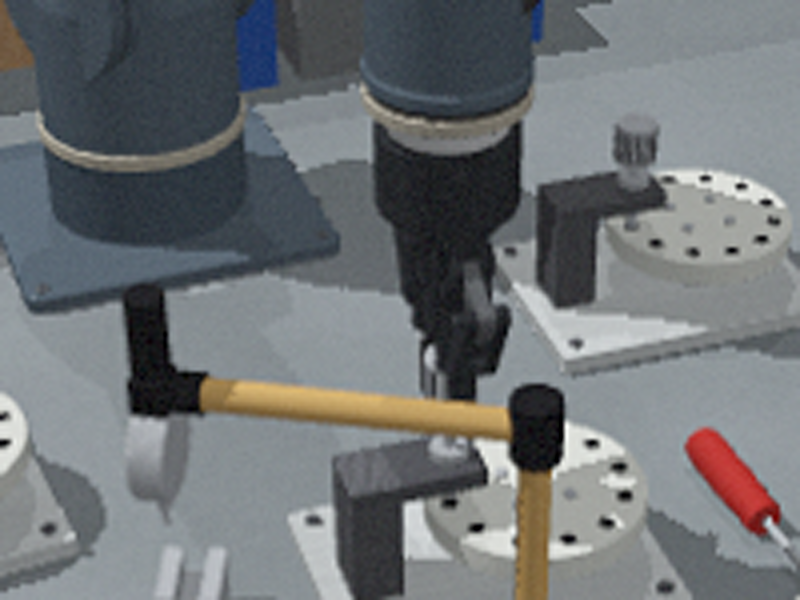

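It hit a hard stop after 20.3 mm of travel: the spring force rose to 12 N and then climbed steeply. The picture shows the knob held up in the jaws. I'll ease to a moderate load at the stop, check it holds, and hand in.

```bash
python3 - <<'E'
from h import *
manip.line_to([.4822,.0565,.1275],vel=.02)
for i in range(2):
    manip.pause(.5); s=manip.state(); print(round(s['t'],2),s['tcp_pos'].round(4),s['force'].round(1),round(s['finger_gap'],4))
f=s['force'][2]
b=load('s3')['img'].astype(int); n=manip.capture('scene')['img'].astype(int)
print('change at bystanders',[int(abs(b[v-14:v+14,u-14:u+14]-n[v-14:v+14,u-14:u+14]).mean()) for u,v in((360,274),(407,272),(385,232),(248,260),(271,299),(237,222))])
if -30<f<-12.5: manip.sign_off(); print('signed')
E
```

```text
19.75 [0.482  0.0565 0.1267] [  7.3  -0.1 -21.4] 0.0263
20.25 [0.482  0.0565 0.1267] [  7.1  -0.6 -20.6] 0.0263
change at bystanders [4, 8, 6, 2, 2, 2]
the job is handed in; nothing more can be done
signed
```

The gauge arm is swung out and the index plunger is pulled fully up and held in the gripper. I handed the job in at about 20 s of the 42 s allowed.

- **Gauge:** I swung the arm by loosely straddling its handle, about 1.2 rad away from the disc. The dial centre measured about 198 mm out in the fixture's −y direction. The plate edge is at 100 mm, so the gauge clears it by about 70 mm, and it stayed there when the gripper left.
- **Plunger:** I gripped the knob with 80 N. The lift force rose from about 7 to 12 N, as the spring should, then climbed steeply after about 20 mm, which is the stop. Over the last second before handing in it held steady at about 21 N upward pull and a 26.3 mm gap.
- **Loose parts:** The scene picture barely changed at the loose parts after the grasp and lift. The jar and screwdriver patches changed most (8 and 6 grey levels); I took that to be shadow or noise and did not check them separately.
- **Disagreements:** The gap reads 26.3 mm on a 28 mm knob, probably pad compression. A side force of about 7 N remained, and the scene and top views of the knob differed by a few millimetres.

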